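Fetch the mill from the sliding-door case

ROBOT

A 6-joint arm with a two-finger parallel gripper is mounted at the origin on a cart in front of the work surface, level with it; the furniture and walls round the work are solid. World frame = base frame: x ahead of the robot, y to its left, z up, the work surface at z = 0. Lengths are in m, angles in degrees, forces in N, time in s.
With the tool pointing down it reaches from about 0.25 to 0.725 m from the base axis. Payload 9.7 kg.
Tool frame: the origin (TCP) lies midway between the tips of the shut fingers; the grasp point (between the pads) lies 19 mm behind it; z points along the fingers, y is the line along which they close (so a half turn about z gives the same grasp; the last joint's range is limited). The gripper opens to 85 mm and grips with 20 to 120 N. Pads are 22 mm wide; open, the fingers measure 114 mm over their backs; the gripper's body (76 mm by 85 mm) begins 54 mm behind the grasp point. The pads swing forward as they close: fully open they stand 13 mm farther back than shut.
Start: joints at [71.219, 4.979, 10.078, 95.1, 0, 90], TCP at [0.177, 0.521, 0.231] pointing down, gripper open.
Joint ranges: [-179.16, 179.16], [-48.56, 103.87], [-65.8, 70.77], [-126.05, 130.52], [-82.76, 87.17], [-180, 180]. Speed limits (degrees/s): [127.2, 127.2, 147.25, 180, 180, 180].

INTERFACE

Orientations are given as [roll, pitch, yaw] about the fixed x, y, z axes, in that order (R = Rz(yaw) Ry(pitch) Rx(roll)).
In Python, from workcell import * gives the robot as it stands.
- The arm moves only by the tool servo_tool, never from a script. Its argument "moves" is a list of rows, each a list of 4 numbers: the shift along the world's x, y, z in normalised numbers (1 is 100 cm), then the turn about the world's z in fractions of the full range, 1 being 180 degrees. A call has 1 to 20 rows; each row is the pose to reach, as a shift and turn from the pose commanded when the call began; what a row does not reach only later rows make up. A row lasts 1/12 s, in which the tool goes at most 41.7 mm and 7.16 degrees, less where a joint would pass 70% of its speed; a pose out of reach is approached as far as the arm can. A shift or turn number past 1, either way, is cut back to 1. A call with a gripper value outside its range is refused whole. "claw" is the closure, from 0 (fully open) to 1 (shut), set as the call begins (left out, the last holds). The fingers move at their own pace and stop on an object; "force" is the grip in N (left out, the last holds). Time passes only in rows, so rows that repeat a pose let the fingers close. It gives the time, the measured TCP pose, the force, the opening and the grip force at its end, in the units of the state.
- get_obs(): the state, without advancing time (a new reading comes with each control period).
- camera(name): name is "scene" or "top"; returns the picture (420x560x3 uint8, red, green, blue); there is no depth.
- get_calibration(name): a dict with "fx", "fy", "cx", "cy" (pixels), "k1" (the pictures are not rectified: a ray, as slopes to the right and down, at radius r is drawn at 1 + k1 r^2 times it, then the intrinsics apply), "rvec" (rotation vector, rad) and "tvec" (3), from world to camera coordinates, as OpenCV has them. Camera axes: x right, y down, z forward; pixel columns grow to the right and rows downward; lengths in m; the calibration is good to about 2 mm. A picture is of the moment at which its call begins. get_calibration takes no time and is no camera call.
- job_done(): hands the job in; it is judged then, once.
The state is a dict: "time": time; "q": joint angles; "qd": joint speeds; "joint_efforts": joint torques, N m; "ee_pos": TCP position; "tcp_rot": TCP orientation; "wrist_force": force on the tool from outside, world axes, zero at the start; "torque": the same for the moment, N m; "opening": finger opening in m; "grasp_force": force on a finger pad.
Only numpy, scipy, OpenCV 4.12 (cv2) and the standard library are available. Lean on these libraries where they do the work, as an engineer would, in place of code of your own. Each camera call takes 0.05 s, during which the arm holds its last target. There are 200 camera calls.

TASK

Slide open the door in front of the wooden mill that stands inside the sloping-front case, all the way to its stop, and leave the other door shut. Take the mill out, set it down gently and upright, standing wholly on the round cork trivet, then slide the door fully shut again. Do not disturb the egg cup, the two spice jars on the case's roof or the other things around.

Things in the scene. Friction and masses are not known exactly. Their poses are not given: they have to be found in the camera images.
- case: Low wooden counter case, fixed, 250 deep (x) x 464 wide (y) x 233 high, its clear front sloping back at 45 degrees. Origin: centre of its underside; x to its closed back, y to its left, z up. Floor inside at z 50. Side walls 12 thick; an 8 mm divider at y 0 makes a left (+y) and a right (-y) compartment. What stands inside is at x 10 to 20, within 12 of y +135 or -135
- slope_foot (a point): Middle of the slope's lower end, x -105, z 70 of the case. Two clear sliding doors, each 228 wide and 205 up the slope, run along y in two tracks, the left door beneath the right; side walls and tracks stand 17 out of the slope. An open door lies over the other compartment and clears 170 mm of its own, beside the side wall
- roof_edge (a point): Middle of the roof's front upper edge, at the slope's top: x 40, z 227 of the case. The roof (z 215 to 227; the top track in front of it from x 29, up to z 233) covers all behind and carries two jars: it is in the way of a gripper straight above the mill, and the mill's head is partly under it, so reach in and draw out with the tool leaning 22 to 30 degrees back to the robot
- left_door (a joint): slide of the left door (inner track): 0 shut, up to 0.17 m open, towards -y of the case; end stops at both ends, sliding friction about 3 N, stays where it is left
- right_door (a joint): slide of the right door (outer track): 0 shut, up to 0.17 m open, towards +y of the case; end stops at both ends, sliding friction about 3 N, stays where it is left
- left_pull (a point): centre of the outer edge of the left door's pull: a straight metal rib 10 thick (along y), 80 long up the slope, standing 35 square out of its door (45 degrees up and to the front); it moves with the door; with the door shut it is at y +185 of the case and 35 from the side wall. Its outer edge is 25 above the edge of the side walls, measured square to the slope
- right_pull (a point): centre of the outer edge of the right door's pull: the same rib, standing 28 out of its door, its outer edge in the same plane as the left one's; at y -185 of the case when shut
- mill: short turned light-wood mill, 53 diameter, 111 high, 0.22 kg (varies), loose, standing upright in either compartment; waist 40 diameter between 46 and 74 above its foot, head 42 diameter from 74 to 105. Origin: centre of its underside, z up its axis
- egg_cup: pale egg cup, 49 diameter, 56 high, loose, standing in the other compartment; stays there. Origin: centre of its underside
- trivet: round cork trivet, 150 diameter, 12 thick, loose, 0.4 kg, flat on the worktop. Origin: centre of its underside, z up; the mill stands at z 12 on it
- jar_a: spice jar, 45 diameter, 106 high, loose, standing on the case's roof above the left compartment, its axis at x 72 to 78 of the case; stays there. Origin: centre of its underside
- jar_b: spice jar, 44 diameter, 105 high, loose, on the case's roof above the right compartment, its axis at x 72 to 78 of the case; stays there. Origin: centre of its underside
- garlic: garlic bulb, 49 diameter, 62 high, loose on the worktop between trivet and case, toward the robot; stays. Origin: centre of its underside
- mug: mug, 88 diameter, 99 high, loose, far left of the worktop; stays. Origin: centre of its underside

How it is judged:
By the outcome, as a careful person would: the job done as asked, in the order asked, and still so for the second after the job is handed in, with the robot touching nothing.
It also fails if it takes over 66 s, if anything falls off the work surface, if the arm or the gripper's body presses on something with over 40 N, if the wrist force passes 120 N, or if a joint passes its speed limit or range.

## Working session

There is one attempt and no reset: what is moved stays moved. The work goes in short steps, Python scripts to look and compute and a tool call to move; the robot and the scene stay as the last step left them, time stands still between calls to the robot, and variables do not carry over. Pictures are saved under pics/ and viewed, at most 10 in all, crops included, and the job is handed in when it is done.

Besides the shell and the picture viewer there is one more tool, called after "Request:" as name(argument=value, ...), one argument or row to a line, values as JSON. servo_tool: Moves the arm, as the interface text tells. Its arguments: {"type":"object","properties":{"moves":{"type":"array","items":{"type":"array","items":{"type":"number"}}},"claw":{"type":"number"},"force":{"type":"number"}},"required":["moves"]}

```bash
mkdir -p pics; ls; python3 - <<'E'
from workcell import *
import cv2
for n in("scene","top"):
    cv2.imwrite(f"pics/{n}0.png",cv2.cvtColor(camera(n),cv2.COLOR_RGB2BGR)); print(n,get_calibration(n))
o=get_obs();print(o)
E
```

```text
pics
scene {'fx': 391.1500260283696, 'fy': 391.1500260283696, 'cx': 275.08670590515175, 'cy': 208.0216035895494, 'k1': -0.06777985590811084, 'rvec': array([ 2.35887342, -0.68351798,  0.22528841]), 'tvec': array([-0.39183426,  0.37797195,  1.02850551])}
top {'fx': 447.1665564361496, 'fy': 447.1665564361496, 'cx': 272.54159023134304, 'cy': 207.50135239541544, 'k1': -0.11389872032611274, 'rvec': array([ 1.96717664, -1.637863  ,  0.55854675]), 'tvec': array([0.03078001, 0.5212953 , 1.20680021])}
{'time': 0.1, 'q': array([7.12194758e+01, 5.00755453e+00, 1.00397423e+01, 9.50999829e+01,
       2.09792739e-04, 8.99988386e+01]), 'qd': array([ 0.04602523, -0.03741783,  0.1935424 , -0.0290161 ,  0.06160264,
       -0.04989466]), 'joint_efforts': array([ 1.76271576e-03, -5.21562231e+01,  4.65653551e+01,  1.60068262e-02,
        4.99179066e-05, -2.89065019e-05]), 'ee_pos': array([0.1770022 , 0.5205237 , 0.23066445]), 'tcp_rot': array([-1.79932205e+02, -2.11166836e-04,  1.61220637e+02]), 'wrist_force': array([-0.46282398, -0.21714296, -0.09268242]), 'torque': array([ 0.02105699, -0.03513392, -0.01202359]), 'grasp_force': 0.0, 'opening': 0.085453393291781}
```

View pics/scene0.png

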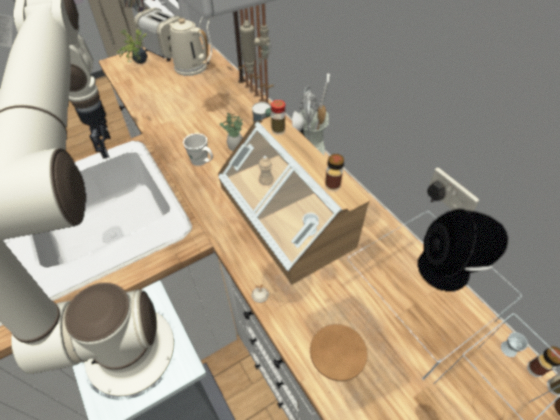

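View pics/top0.png

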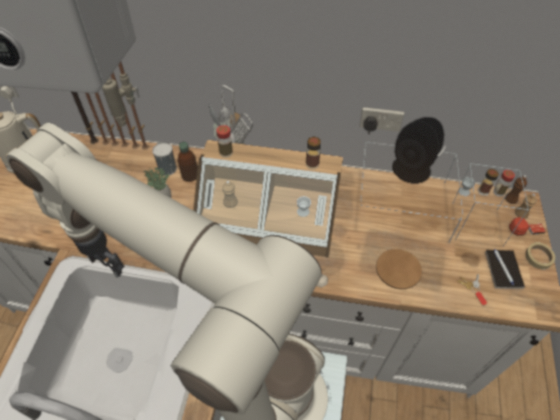

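The mill is in the left compartment: about (265,170) in scene and (229,187) in top. The egg cup is on the right, at about (310,218) in scene and (304,204) in top. The trivet is at (338,351) in scene and (399,268) in top. I'll enlarge the case area next.

```bash
python3 - <<'E'
import cv2,numpy as np
a=cv2.imread("pics/scene0.png")[90:290,200:380];b=cv2.imread("pics/top0.png")[115:265,180:355]
cv2.imwrite("pics/cs.png",cv2.resize(a,None,fx=3,fy=3,interpolation=2))
cv2.imwrite("pics/ct.png",cv2.resize(b,None,fx=4,fy=4,interpolation=2))
E
```

```text
(no output)
```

View pics/cs.png

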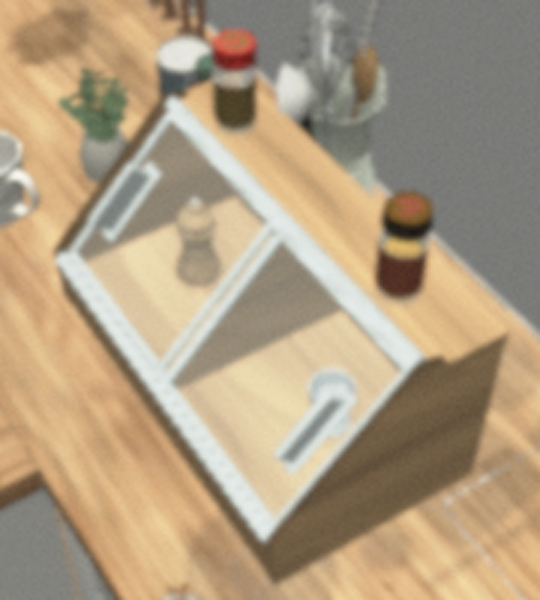

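View pics/ct.png

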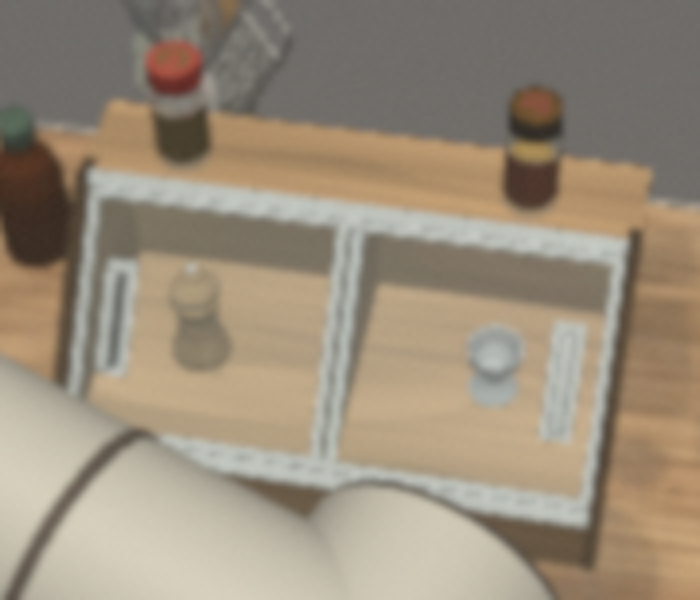

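The mill's knob is at about (265.3,157.3) in scene and (228.3,182) in top. Roof back corners are at top (207,140) and (343,157.5), and scene (369,201.7). The frame corners are also clear, so I'll work out positions from these.

```bash
cat > h.py <<'E'
import numpy as np,cv2
from workcell import *
from scipy.optimize import least_squares
C={n:get_calibration(n) for n in("scene","top")}
def ray(n,p):
    c=C[n];K=np.array([[c["fx"],0,c["cx"]],[0,c["fy"],c["cy"]],[0,0,1]])
    d=cv2.undistortPoints(np.array([[p]],float),K,np.array([c["k1"],0,0,0,0]))[0,0]
    R=cv2.Rodrigues(c["rvec"])[0];v=R.T@np.r_[d,1];return -R.T@c["tvec"],v/np.linalg.norm(v)
def onz(n,p,z):
    o,v=ray(n,p);return o+v*(z-o[2])/v[2]
def tri(ps,pt):
    a,u=ray("scene",ps);b,v=ray("top",pt)
    s=np.linalg.lstsq(np.c_[u,-v],b-a,rcond=None)[0];p,q=a+u*s[0],b+v*s[1]
    return (p+q)/2,np.linalg.norm(p-q)
def proj(n,P):
    c=C[n];K=np.array([[c["fx"],0,c["cx"]],[0,c["fy"],c["cy"]],[0,0,1]])
    return cv2.projectPoints(np.array(P,float).reshape(-1,1,3),c["rvec"],c["tvec"],K,np.array([c["k1"],0,0,0,0]))[0][:,0]
def world(pose,P):
    P=np.atleast_2d(P);x,y,a=pose;return np.c_[x+np.cos(a)*P[:,0]-np.sin(a)*P[:,1],y+np.sin(a)*P[:,0]+np.cos(a)*P[:,1],P[:,2]]
def save(n,name,box=None,f=1):
    im=cv2.cvtColor(camera(n),cv2.COLOR_RGB2BGR)
    if box: im=im[box[1]:box[3],box[0]:box[2]]
    cv2.imwrite("pics/"+name,cv2.resize(im,None,fx=f,fy=f,interpolation=2))
E
python3 - <<'E'
from h import *
np.set_printoptions(precision=4,suppress=True)
L=.232
obs=[("top",(207,140),(.125,L,.227)),("top",(343,157.5),(.125,-L,.227)),("scene",(369,201.7),(.125,-L,.227)),("scene",(357.3,246.7),(.125,-L,0)),
("scene",(293.3,284),(-.125,-L,0)),("top",(328.8,256.8),(-.125,-L,0)),
("scene",(288.3,270),(-.117,-L,.082)),("top",(327.5,246.2),(-.117,-L,.082)),("scene",(220.7,176.7),(-.117,L,.082)),
("scene",(257.3,123.3),(.034,L,.233)),("top",(202.5,158),(.034,L,.233)),("scene",(341.7,209.3),(.034,-L,.233)),("top",(338.75,175),(.034,-L,.233))]
f=lambda p:np.concatenate([proj(n,world(p,q))[0]-np.array(u) for n,u,q in obs])
r=least_squares(f,[.55,0,0],loss="soft_l1");print(r.x,np.rad2deg(r.x[2]));print(f(r.x).reshape(-1,2).round(1).tolist())
print("roof corner tri",tri((369,201.7),(343,157.5)))
k,e=tri((265.3,157.3),(228.3,182));print("knob",k,e)
p=r.x;c,s=np.cos(p[2]),np.sin(p[2]);d=k[:2]-p[:2];print("in case",c*d[0]+s*d[1],-s*d[0]+c*d[1])
for n in C:
    im=camera(n);h=cv2.cvtColor(im,cv2.COLOR_RGB2HSV)
    u,v=((338,351),(399,268))[n=="top"]
    print(n,h[v,u],h[v-45,u])
    m=(abs(h.astype(int)-h[v,u]).max(axis=2)<22).astype(np.uint8)
    m=cv2.morphologyEx(m,cv2.MORPH_OPEN,np.ones((5,5)));_,l,st,_=cv2.connectedComponentsWithStats(m);i=l[v,u];print(st[i])
    cn=max(cv2.findContours((l==i).astype(np.uint8),0,1)[0],key=cv2.contourArea)[:,0]
    w=np.array([onz(n,q,.012) for q in cn]);print("triv",cv2.minEnclosingCircle(w[:,:2].astype(np.float32)))
for q in [(-.05,.185,.16),(0.015,.135,.161)]:print(world(p,q))
print("garlic",onz("scene",(260,295),.03))
for n in C: print(n, ray(n,(280,210))[0])
E
```

```text
[ 0.5987  0.1621 -0.0111] -0.6333663465370072
[[0.3, -0.7], [0.2, -0.5], [-0.0, -1.6], [-0.3, 0.9], [-3.2, 1.2], [-0.6, 1.1], [4.6, -0.6], [3.2, -4.1], [-1.3, -6.5], [-2.2, -3.4], [-3.4, -1.4], [0.8, 3.3], [1.8, 0.8]]
roof corner tri (array([ 0.723 , -0.0714,  0.2212]), np.float64(0.0024004596683884546))
knob [0.6117 0.296  0.1535] 0.0012115164148264297
in case 0.01155545496640881 0.13398804654782162
scene [ 15 129 178] [ 17  91 187]
[ 310  325   57   55 2525]
triv ((0.4674357771873474, -0.3009609580039978), 0.07653288543224335)
top [ 15 124 144] [ 15 105 173]
[ 376  249   47   40 1452]
triv ((0.4637693464756012, -0.3008287250995636), 0.07908809930086136)
[[0.5507 0.3476 0.16  ]]
[[0.6152 0.2969 0.161 ]]
garlic [ 0.3735 -0.0627  0.03  ]
scene [ 0.151  -0.5327  1.0236]
top [-0.3408 -0.0493  1.269 ]
```

Careful with the scale: shifts go in shares of 100 cm and turns go in shares of 180 degrees. That gives: 28 cm / 100 = 0.28, 25 cm / 100 = 0.25, 0.32 rad / 3.1416 = 0.1019.

Request:
servo_tool(
  moves=[
    [0.04, -0.02, 0.04, 0.0159],
    [0.07, -0.04, 0.08, 0.0318],
    [0.1, -0.06, 0.12, 0.0477],
    [0.13, -0.08, 0.15, 0.0637],
    [0.16, -0.1, 0.18, 0.0796],
    [0.19, -0.12, 0.21, 0.0955],
    [0.22, -0.14, 0.24, 0.1019],
    [0.25, -0.17, 0.24, 0.1019],
    [0.28, -0.2, 0.24, 0.1019],
    [0.28, -0.22, 0.24, 0.1019],
    [0.28, -0.22, 0.24, 0.1019],
  ],
)

```text
time: 1.12
ee_pos: [0.4591, 0.2984, 0.4714]
tcp_rot: [-180.0, 0.0, 179.5]
wrist_force: [-0.2, 1.1, 0.1]
opening: 0.0853
grasp_force: 0.0
```

```bash
python3 - <<'E'
from h import *
np.set_printoptions(precision=4,suppress=True)
p=[.5987,.1621,-.0111]
def inc(k):
    c,s=np.cos(p[2]),np.sin(p[2]);d=k[:2]-np.array(p[:2]);return np.r_[c*d[0]+s*d[1],-s*d[0]+c*d[1],k[2]]
for nm,a,b in [("lowR",(288.3,270),(327.5,246.2)),("upR",(341.7,209.3),(338.75,175)),("upL",(257.3,123.3),(202.5,158)),("mug",(197,145),None)]:
    if b:
        k,e=tri(a,b);print(nm,k,inc(k),e)
    else: print(nm,onz("scene",a,.08))
o=get_obs();print(o["ee_pos"],o["tcp_rot"],o["q"],o["time"])
E
```

```text
lowR [ 0.4693 -0.0597  0.0728] [-0.127  -0.2232  0.0728] 0.002593418507020659
upR [ 0.6315 -0.0636  0.2365] [ 0.0353 -0.2253  0.2365] 0.003275472322087058
upL [0.6373 0.3836 0.2253] [0.0362 0.2219 0.2253] 0.0011925864194200042
mug [0.4749 0.5617 0.08  ]
[0.4591 0.2984 0.4714] [-179.9744    0.0165  179.4854] [ 33.0453  23.6089  62.7978 129.1893  -0.0304  33.5598] 1.1167
```

In the tool's units: 10 cm / 100 = 0.1, 8 cm / 100 = 0.08.

Request:
servo_tool(
  moves=[
    [0, 0, 0.04, 0],
    [0, 0, 0.08, 0],
    [0, 0, 0.1, 0],
    [0, 0, 0.1, 0],
    [0, 0, 0.1, 0],
  ],
)

```text
time: 1.53
ee_pos: [0.4672, 0.3083, 0.4993]
tcp_rot: [177.7, 3.5, 179.6]
wrist_force: [-0.3, 0.1, 0.5]
opening: 0.0854
grasp_force: 0.0
```

```bash
python3 - <<'E'
from h import *
o=get_obs();print(o["ee_pos"],o["tcp_rot"],o["q"],o["time"])
E
```

```text
[0.46719299 0.30834907 0.49929889] [177.6827863    3.45099926 179.55446115] [3.34234295e+01 2.61175127e+01 7.07648293e+01 1.30491312e+02
 2.99908089e-03 3.37992622e+01] 1.5333
```

In the tool's units: -6 cm / 100 = -0.06, -3 cm / 100 = -0.03.

Request:
servo_tool(
  moves=[
    [0, 0, -0.03, 0],
    [0, 0, -0.06, 0],
    [0, 0, -0.06, 0],
  ],
)

```text
time: 1.78
ee_pos: [0.4681, 0.3091, 0.4383]
tcp_rot: [177.6, 3.5, 179.6]
wrist_force: [0.1, 0.6, 0.8]
opening: 0.0855
grasp_force: 0.0
```

```bash
python3 - <<'E'
from h import *
o=get_obs();print(o["ee_pos"],o["tcp_rot"],o["q"],o["time"])
E
```

```text
[0.46808711 0.30908513 0.43826149] [177.63469706   3.52494855 179.56938455] [3.34363782e+01 1.43166059e+01 4.54761449e+01 1.16915384e+02
 2.00675905e-03 3.37942757e+01] 1.7833
```

In the tool's units: 40 cm / 100 = 0.4, -36 cm / 100 = -0.36.

Request:
servo_tool(
  moves=[
    [0, -0.04, 0, 0],
    [0, -0.08, 0, 0],
    [0, -0.12, 0, 0],
    [0, -0.16, 0, 0],
    [0, -0.2, 0, 0],
    [0, -0.24, 0, 0],
    [0, -0.28, 0, 0],
    [0, -0.32, 0, 0],
    [0, -0.36, 0, 0],
    [0, -0.36, 0.04, 0],
    [0, -0.36, 0.08, 0],
    [0, -0.36, 0.12, 0],
    [0, -0.36, 0.4, 0],
    [0, -0.36, 0.4, 0],
    [0, -0.36, 0.4, 0],
    [0, -0.36, 0.4, 0],
  ],
)

```text
time: 3.12
ee_pos: [0.5383, -0.05, 0.529]
tcp_rot: [178.2, 7.4, 179.4]
wrist_force: [-0.3, -0.0, -0.3]
opening: 0.0856
grasp_force: 0.0
```

```bash
python3 - <<'E'
from h import *
o=get_obs();print(o["ee_pos"],o["tcp_rot"],o["q"],o["time"])
E
```

```text
[ 0.53832974 -0.04998643  0.52903461] [178.24245228   7.44393013 179.41640167] [ -6.63884257  22.96875219  70.64139522 130.4537879    2.53095539
  -6.00990712] 3.1167
```

In the tool's units: 40 cm / 100 = 0.4.

Request:
servo_tool(
  moves=[
    [0, 0, 0.4, 0],
    [0, 0, 0.4, 0],
    [0, 0, 0.4, 0],
  ],
)

```text
time: 3.37
ee_pos: [0.5164, -0.0452, 0.5598]
tcp_rot: [178.5, 10.7, 179.3]
wrist_force: [0.6, -0.4, -0.8]
opening: 0.0853
grasp_force: 0.0
```

In the tool's units: 40 cm / 100 = 0.4, -20 cm / 100 = -0.2.

Request:
servo_tool(
  moves=[
    [-0.2, 0, 0.4, 0],
    [-0.2, 0, 0.4, 0],
    [-0.2, 0, 0.4, 0],
  ],
)

```text
time: 3.62
ee_pos: [0.4915, -0.0438, 0.5903]
tcp_rot: [178.9, 14.2, 179.2]
wrist_force: [0.2, -0.1, 0.4]
opening: 0.0854
grasp_force: 0.0
```

In the tool's units: 40 cm / 100 = 0.4, -20 cm / 100 = -0.2.

Request:
servo_tool(
  moves=[
    [-0.2, 0, 0.4, 0],
    [-0.2, 0, 0.4, 0],
    [-0.2, 0, 0.4, 0],
  ],
)

```text
time: 3.87
ee_pos: [0.4659, -0.0419, 0.6182]
tcp_rot: [179.2, 17.5, 179.1]
wrist_force: [-0.4, 0.5, -0.2]
opening: 0.0853
grasp_force: 0.0
```

In the tool's units: 40 cm / 100 = 0.4, -20 cm / 100 = -0.2.

Request:
servo_tool(
  moves=[
    [-0.2, 0, 0.4, 0],
    [-0.2, 0, 0.4, 0],
    [-0.2, 0, 0.4, 0],
  ],
)

```text
time: 4.12
ee_pos: [0.4391, -0.0397, 0.6442]
tcp_rot: [179.6, 20.7, 179.1]
wrist_force: [-0.8, -0.2, 0.1]
opening: 0.0854
grasp_force: 0.0
```

Request:
servo_tool(
  moves=[
    [-0.2, 0, 0.4, 0],
    [-0.2, 0, 0.4, 0],
    [-0.2, 0, 0.4, 0],
  ],
)

```text
time: 4.37
ee_pos: [0.4113, -0.0372, 0.6682]
tcp_rot: [179.9, 24.0, 179.1]
wrist_force: [-0.0, 0.2, 0.0]
opening: 0.0852
grasp_force: 0.0
```

```bash
python3 - <<'E'
from h import *
o=get_obs();print(o["ee_pos"],o["tcp_rot"],o["q"],o["time"])
E
```

```text
[ 0.41133012 -0.03716027  0.66818556] [179.91878122  23.95342407 179.06494524] [ -6.88103402   6.4465707   70.76421578 130.48639507   2.49126479
  -5.43742777] 4.3667
```

In the tool's units: 40 cm / 100 = 0.4, -20 cm / 100 = -0.2.

Request:
servo_tool(
  moves=[
    [-0.2, 0, 0.4, 0],
    [-0.2, 0, 0.4, 0],
    [-0.2, 0, 0.4, 0],
  ],
  claw=1,
)

```text
time: 4.62
ee_pos: [0.3831, -0.0343, 0.69]
tcp_rot: [-179.7, 27.1, 179.1]
wrist_force: [0.3, -0.5, -0.7]
opening: 0.0515
grasp_force: 0.0
```

```bash
python3 - <<'E'
from h import *
np.set_printoptions(precision=4,suppress=True)
p=[.5987,.1621,-.0111]
def inc(k):
    c,s=np.cos(p[2]),np.sin(p[2]);d=k[:2]-np.array(p[:2]);return np.r_[c*d[0]+s*d[1],-s*d[0]+c*d[1],k[2]]
k,e=tri((244,157.3),(209.5,194.2));print("rib",k,inc(k),e)
q=world(p,(-.062,.185,.172))[0];print("rib model",q,proj("scene",q),proj("top",q))
o=get_obs();print(o["ee_pos"],o["tcp_rot"],o["q"],o["time"])
save("top","t1.png",(150,100,430,310),2.8)
E
```

```text
rib [0.5602 0.3488 0.139 ] [-0.0405  0.1863  0.139 ] 0.0008180395359421004
rib model [0.5388 0.3478 0.172 ] [[237.5328 152.5257]] [[206.7346 192.5178]]
[ 0.3831 -0.0343  0.69  ] [-179.7335   27.0781  179.0675] [ -6.9451   3.3097  70.7669 130.4821   2.4677  -5.3565] 4.6167
```

View pics/t1.png

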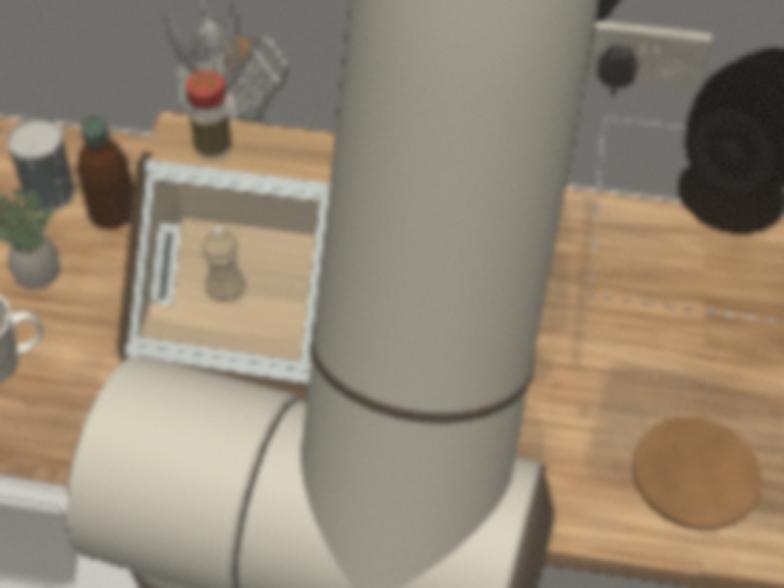

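The rib is at case y ≈ 186, as described, and the door is shut. I'll go over to the wall side of the left pull.

In the tool's units: 41.2 cm / 100 = 0.412, 9.5 cm / 100 = 0.095.

Request:
servo_tool(
  moves=[
    [0.095, 0.412, -0.37, 0],
    [0.095, 0.412, -0.37, 0],
    [0.095, 0.412, -0.37, 0],
    [0.095, 0.412, -0.37, 0],
    [0.095, 0.412, -0.37, 0],
    [0.095, 0.412, -0.37, 0],
    [0.095, 0.412, -0.37, 0],
    [0.095, 0.412, -0.37, 0],
    [0.095, 0.412, -0.37, 0],
    [0.095, 0.412, -0.37, 0],
    [0.095, 0.412, -0.37, 0],
    [0.095, 0.412, -0.37, 0],
    [0.095, 0.412, -0.37, 0],
    [0.095, 0.412, -0.37, 0],
    [0.095, 0.412, -0.37, 0],
    [0.095, 0.412, -0.37, 0],
    [0.095, 0.412, -0.37, 0],
  ],
  claw=1,
)

```text
time: 6.08
ee_pos: [0.4794, 0.3778, 0.3181]
tcp_rot: [-179.6, 26.8, 179.2]
wrist_force: [-0.3, 0.3, 0.9]
opening: 0.0003
grasp_force: 0.0
```

```bash
python3 - <<'E'
from h import *
np.set_printoptions(precision=4,suppress=True)
o=get_obs();print(o["ee_pos"],o["tcp_rot"],o["q"],o["time"],o["opening"])
print("plant",onz("scene",(235,142),.05))
im=cv2.imread("pics/scene0.png")
save("scene","s2.png",(180,60,400,280),2.7)
E
```

```text
[0.4794 0.3778 0.3181] [-179.6321   26.8402  179.168 ] [ 47.3965  -4.1845   6.349   82.1817 -19.9382  45.0636] 6.0833 0.00030680516017391596
plant [0.6146 0.5319 0.05  ]
```

View pics/s2.png

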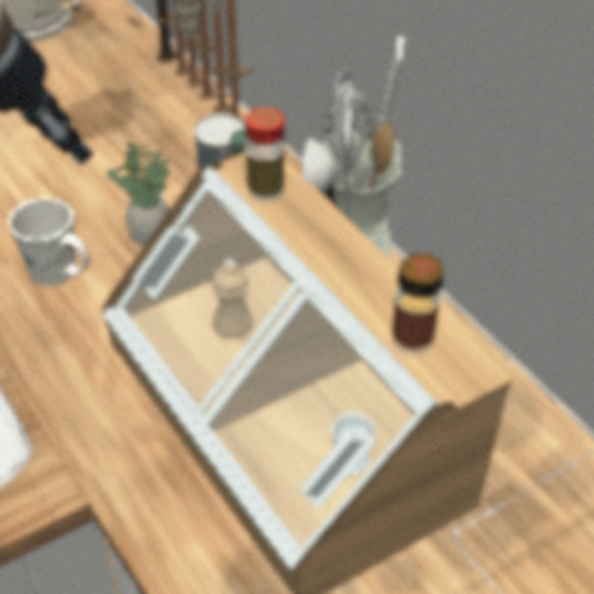

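The closed gripper tip is at about (85,155) in the crop, up and left of the shut door. The route down to the pull is clear.

In the tool's units: -15.4 cm / 100 = -0.154, 6.8 cm / 100 = 0.068.

Request:
servo_tool(
  moves=[
    [0.015, 0, -0.036, 0],
    [0.03, 0, -0.07, 0],
    [0.045, 0, -0.103, 0],
    [0.057, 0, -0.13, 0],
    [0.068, 0, -0.154, 0],
    [0.068, 0, -0.154, 0],
    [0.068, 0, -0.154, 0],
  ],
)

```text
time: 6.72
ee_pos: [0.5478, 0.3764, 0.166]
tcp_rot: [-179.8, 26.9, 179.0]
wrist_force: [-0.2, -0.1, 0.4]
opening: -0.0003
grasp_force: 0.0
```

Request:
servo_tool(
  moves=[
    [0, -0.01, 0, 0],
    [0, -0.02, 0, 0],
    [0, -0.03, 0, 0],
    [0, -0.04, 0, 0],
    [0, -0.04, 0, 0],
  ],
)

```text
time: 7.13
ee_pos: [0.5476, 0.3356, 0.1665]
tcp_rot: [-179.8, 27.0, 179.0]
wrist_force: [0.3, 0.0, -0.7]
opening: 0.0003
grasp_force: 0.0
```

```bash
python3 - <<'E'
from h import *
np.set_printoptions(precision=4,suppress=True)
o=get_obs();print(o["ee_pos"],o["tcp_rot"],o["wrist_force"],o["time"])
save("scene","s3.png",(200,80,380,280),3)
E
```

```text
[0.5476 0.3356 0.1665] [-179.7864   27.0091  178.9843] [ 0.3277  0.0096 -0.6558] 7.1333
```

View pics/s3.png

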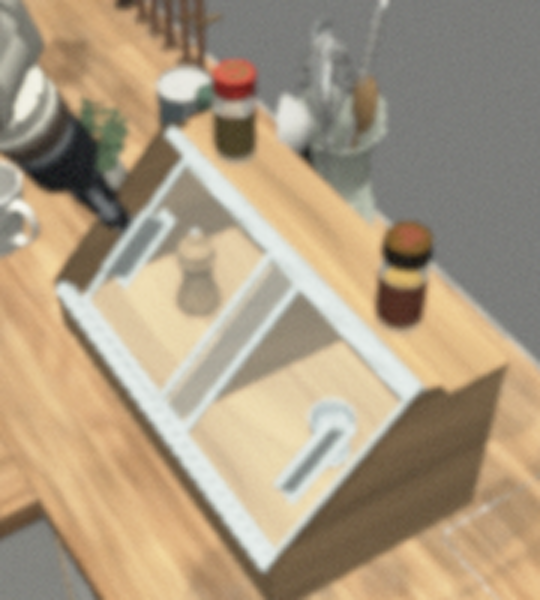

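The door is sliding: its left frame edge is now clear of the wall, and the finger is against the rib at (120,215). I'll keep pushing.

In the tool's units: -13 cm / 100 = -0.13, -12.5 cm / 100 = -0.125.

Request:
servo_tool(
  moves=[
    [0, -0.02, 0, 0],
    [0, -0.04, 0, 0],
    [-0.001, -0.06, 0, 0],
    [-0.001, -0.08, 0, 0],
    [-0.001, -0.1, 0, 0],
    [-0.001, -0.115, 0, 0],
    [-0.001, -0.125, 0, 0],
    [-0.001, -0.13, 0, 0],
    [-0.001, -0.13, 0, 0],
  ],
)

```text
time: 7.93
ee_pos: [0.5464, 0.2067, 0.1649]
tcp_rot: [-179.7, 26.9, 179.0]
wrist_force: [0.7, 0.2, -0.3]
opening: 0.0002
grasp_force: 0.0
```

In the tool's units: -1.2 cm / 100 = -0.012, -0.9 cm / 100 = -0.009.

Request:
servo_tool(
  moves=[
    [0, -0.003, 0, 0],
    [0, -0.006, 0, 0],
    [0, -0.009, 0, 0],
    [0, -0.012, 0, 0],
    [0, -0.012, 0, 0],
  ],
)

```text
time: 8.35
ee_pos: [0.5464, 0.1975, 0.1649]
tcp_rot: [180.0, 26.9, 179.1]
wrist_force: [0.1, 13.6, -1.1]
opening: -0.0
grasp_force: 6.9
```

```bash
python3 - <<'E'
from h import *
np.set_printoptions(precision=4,suppress=True)
o=get_obs();print(o["ee_pos"],o["tcp_rot"],o["wrist_force"],o["time"])
save("scene","s4.png",(200,80,380,280),3)
E
```

```text
[0.5464 0.1975 0.1649] [179.9964  26.8847 179.1472] [ 0.1056 13.6063 -1.1115] 8.35
```

View pics/s4.png

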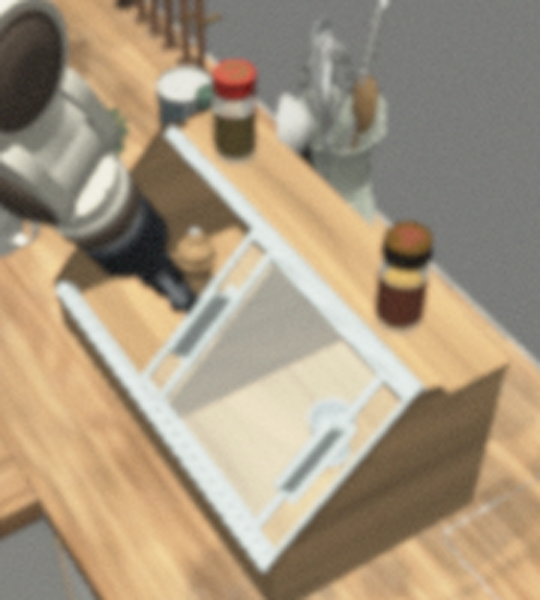

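The door is at its stop: 13.6 N at TCP y 0.1975, which matches 170 mm of travel. The right door is still shut, and the mill is visible and clear at (195,250). Next I back off, open the gripper and line up with the mill.

Request:
servo_tool(
  moves=[
    [0, 0.015, 0, 0],
    [-0.01, 0.02, 0.02, 0],
    [-0.025, 0.025, 0.05, 0],
    [-0.025, 0.04, 0.08, 0],
    [-0.01, 0.07, 0.08, 0],
    [0.016, 0.101, 0.08, 0],
    [0.016, 0.101, 0.067, 0],
    [0.016, 0.101, 0.067, 0],
    [0.016, 0.101, 0.067, 0],
  ],
  claw=0,
)

```text
time: 9.15
ee_pos: [0.5619, 0.296, 0.2303]
tcp_rot: [-179.6, 26.8, 179.1]
wrist_force: [-0.0, -0.4, -0.0]
opening: 0.0853
grasp_force: 0.0
```

```bash
python3 - <<'E'
from h import *
np.set_printoptions(precision=4,suppress=True)
o=get_obs();print(o["ee_pos"],o["tcp_rot"],o["wrist_force"],o["time"],o["opening"])
save("scene","s5.png",(200,80,380,280),3)
E
```

```text
[0.5619 0.296  0.2303] [-179.5929   26.7709  179.1447] [-0.0164 -0.4127 -0.0116] 9.15 0.0852745725880085
```

View pics/s5.png

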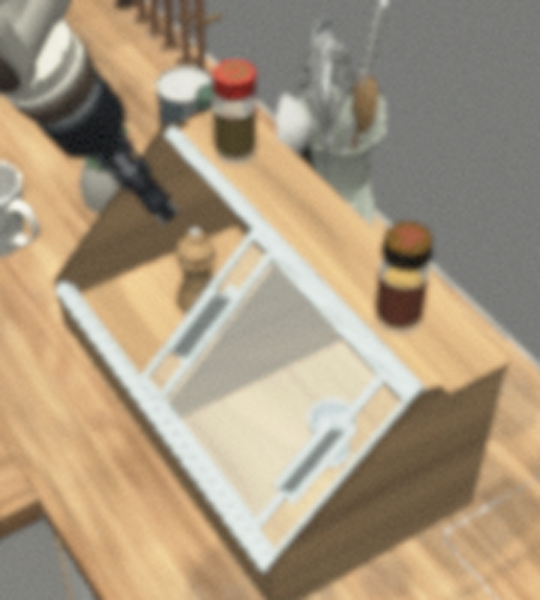

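The door is open and the mill hasn't moved: its knob is still at (195,232) in the crop. The gripper is open above and in front of it, so I'll go in along the tool axis.

In the tool's units: -8.5 cm / 100 = -0.085, -2.5 cm / 100 = -0.025.

Request:
servo_tool(
  moves=[
    [0.013, 0, -0.025, 0],
    [0.026, 0, -0.05, 0],
    [0.037, 0, -0.07, 0],
    [0.045, 0, -0.085, 0],
    [0.045, 0, -0.085, 0],
  ],
)

```text
time: 9.62
ee_pos: [0.6069, 0.2946, 0.1444]
tcp_rot: [-179.6, 26.8, 179.0]
wrist_force: [-0.6, -0.4, -0.8]
opening: 0.0855
grasp_force: 0.0
```

In the tool's units: -2 cm / 100 = -0.02, -1 cm / 100 = -0.01.

Request:
servo_tool(
  moves=[
    [0.005, 0, -0.01, 0],
    [0.01, 0, -0.02, 0],
    [0.01, 0, -0.02, 0],
  ],
)

```text
time: 9.87
ee_pos: [0.6175, 0.2961, 0.126]
tcp_rot: [-179.7, 26.9, 179.1]
wrist_force: [-0.6, 0.4, -0.5]
opening: 0.0858
grasp_force: 0.0
```

Request:
servo_tool(
  moves=[
    [0, 0, 0, 0],
    [0, 0, 0, 0],
    [0, 0, 0, 0],
    [0, 0, 0, 0],
    [0, 0, 0, 0],
    [0, 0, 0, 0],
    [0, 0, 0, 0],
    [0, 0, 0, 0],
  ],
  claw=1,
  force=40,
)

```text
time: 10.53
ee_pos: [0.618, 0.2969, 0.1282]
tcp_rot: [-179.8, 27.0, 179.0]
wrist_force: [-1.6, 0.4, 6.2]
opening: 0.0391
grasp_force: 40.2
```

In the tool's units: 1.5 cm / 100 = 0.015, 0.8 cm / 100 = 0.008.

Request:
servo_tool(
  moves=[
    [0, 0, 0.004, 0],
    [-0.002, 0, 0.008, 0],
    [-0.006, 0, 0.015, 0],
    [-0.006, 0, 0.015, 0],
    [-0.006, 0, 0.015, 0],
  ],
)

```text
time: 10.95
ee_pos: [0.6114, 0.2967, 0.1425]
tcp_rot: [-179.8, 26.9, 179.1]
wrist_force: [0.0, 1.0, -1.9]
opening: 0.0392
grasp_force: 40.4
```

```bash
python3 - <<'E'
from h import *
np.set_printoptions(precision=4,suppress=True)
o=get_obs();print(o["ee_pos"],o["wrist_force"],o["torque"],o["time"],o["opening"],o["grasp_force"])
save("scene","s6.png",(210,100,330,220),5)
E
```

```text
[0.6114 0.2967 0.1425] [ 0.016   1.0215 -1.9011] [0.0136 0.5279 0.03  ] 10.95 0.03919581395123823 40.39530499081593
```

View pics/s6.png

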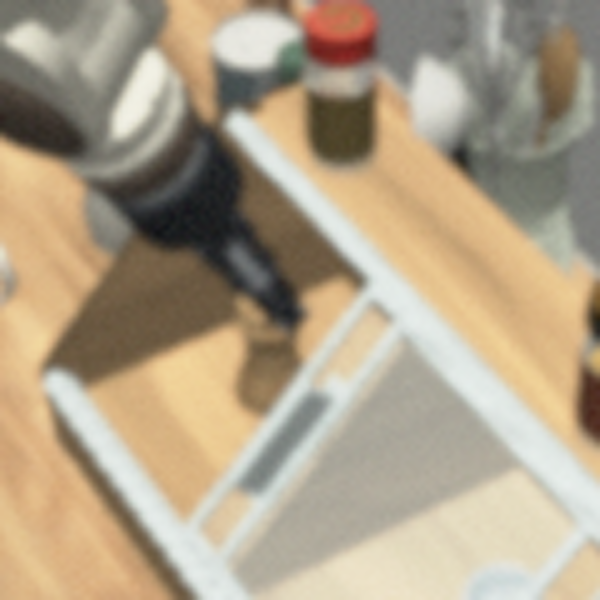

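The mill is held upright and off the floor: −1.9 N on the wrist, opening steady at 39 mm, body at (265,350). Next I draw it out along the tool axis.

In the tool's units: 19.2 cm / 100 = 0.192, -9.7 cm / 100 = -0.097.

Request:
servo_tool(
  moves=[
    [-0.009, 0, 0.018, 0],
    [-0.022, 0, 0.044, 0],
    [-0.036, 0, 0.072, 0],
    [-0.05, 0, 0.1, 0],
    [-0.064, 0, 0.128, 0],
    [-0.078, 0, 0.156, 0],
    [-0.09, 0, 0.18, 0],
    [-0.097, 0, 0.192, 0],
    [-0.097, 0, 0.192, 0],
  ],
)

```text
time: 11.75
ee_pos: [0.5141, 0.2971, 0.3379]
tcp_rot: [-180.0, 27.2, 179.0]
wrist_force: [-0.1, 0.5, -1.1]
opening: 0.0388
grasp_force: 40.8
```

In the tool's units: -57 cm / 100 = -0.57, -55 cm / 100 = -0.55.

Request:
servo_tool(
  moves=[
    [0, -0.015, 0, 0],
    [0, -0.04, 0, 0],
    [0, -0.07, 0, 0],
    [0, -0.1, 0, 0],
    [0, -0.13, 0, 0],
    [0, -0.16, 0, 0],
    [0, -0.19, 0, 0],
    [0, -0.22, 0, 0],
    [0, -0.25, 0, 0],
    [-0.005, -0.28, 0, 0],
    [-0.01, -0.31, 0, 0],
    [-0.015, -0.34, 0, 0],
    [-0.02, -0.37, 0, 0],
    [-0.025, -0.4, 0, 0],
    [-0.03, -0.43, 0, 0],
    [-0.035, -0.46, 0, 0],
    [-0.042, -0.49, 0, 0],
    [-0.042, -0.52, 0, 0],
    [-0.042, -0.55, 0, 0],
    [-0.042, -0.57, 0, 0],
  ],
)

```text
time: 13.42
ee_pos: [0.4714, -0.2767, 0.3314]
tcp_rot: [-179.8, 26.8, 178.9]
wrist_force: [-0.2, 0.6, -2.3]
opening: 0.0388
grasp_force: 40.9
```

In the tool's units: -20 cm / 100 = -0.2, -19.5 cm / 100 = -0.195.

Request:
servo_tool(
  moves=[
    [0, -0.015, 0, 0],
    [0, -0.026, -0.01, 0],
    [0, -0.026, -0.04, 0],
    [0, -0.026, -0.07, 0],
    [0, -0.026, -0.1, 0],
    [0, -0.026, -0.13, 0],
    [0, -0.026, -0.16, 0],
    [0, -0.026, -0.18, 0],
    [0, -0.026, -0.195, 0],
    [0, -0.026, -0.2, 0],
    [0, -0.026, -0.2, 0],
    [0, -0.026, -0.2, 0],
  ],
)

```text
time: 14.42
ee_pos: [0.4723, -0.2995, 0.1338]
tcp_rot: [-179.7, 26.9, 179.1]
wrist_force: [-0.5, -0.6, -1.8]
opening: 0.0387
grasp_force: 41.0
```

```bash
python3 - <<'E'
from h import *
np.set_printoptions(precision=4,suppress=True)
o=get_obs();print(o["ee_pos"],o["tcp_rot"],o["wrist_force"],o["time"],o["opening"],o["q"])
P=o["ee_pos"]+[-.006,0,-.078]
for n in C:
    im=camera(n);cv2.imwrite(f"pics/m_{n}.png",cv2.cvtColor(im,cv2.COLOR_RGB2BGR))
    # foot centre/edges predicted; mill wood mask near prediction
    u=proj(n,P)[0];print(n,"foot",u,"trivet c",proj(n,(.466,-.301,.012))[0])
    h=cv2.cvtColor(im,cv2.COLOR_RGB2HSV);y0,x0=int(u[1]),int(u[0])
    print(h[y0-24:y0+14:3,x0-21:x0+22:3].tolist().__len__())
    for y in range(y0-24,y0+14,3):print(" ".join("%d/%d/%d"%tuple(h[y,x]) for x in range(x0-20,x0+21,4)))
E
```

```text
[ 0.4723 -0.2995  0.1338] [-179.7479   26.9136  179.0731] [-0.5038 -0.5658 -1.7922] 14.4167 0.038720331405327185 [-40.7818 -16.284  -24.7896  60.0469  16.6602 -36.6178]
scene foot [339.2021 343.8074] trivet c [337.5892 350.5488]
13
26/24/160 18/36/120 14/60/93 17/65/79 14/55/70 13/46/77 110/21/36 17/95/161 16/94/197 16/94/193 16/91/187
26/25/162 24/31/133 17/63/81 9/54/75 17/42/86 12/38/68 98/27/38 17/89/155 17/88/195 16/98/193 16/95/195
24/27/151 23/27/151 12/62/74 14/75/71 17/35/101 120/5/54 90/34/37 17/93/153 17/84/194 17/91/194 15/96/191
26/25/145 24/24/161 18/43/72 18/63/61 19/41/100 90/10/50 90/7/35 17/90/91 16/104/177 17/85/195 16/98/193
28/23/143 28/23/155 23/28/111 20/44/86 19/26/80 109/54/38 110/22/35 90/26/40 17/110/158 15/113/176 17/90/209
25/22/141 26/26/140 30/23/153 23/23/146 120/21/48 84/40/32 107/50/36 110/36/42 13/77/76 15/128/169 17/105/187
24/31/133 27/25/113 23/28/118 30/16/95 94/60/30 113/33/31 90/21/62 105/23/44 100/18/43 15/101/149 15/128/174
15/122/152 14/122/115 13/89/66 16/75/51 15/89/63 15/12/41 100/13/116 105/11/89 103/38/60 15/100/97 15/129/172
15/132/16
[... 1394 characters left out ...]
 16/89/141
23/30/185 22/31/179 23/30/170 23/31/164 22/32/151 21/30/136 18/46/112 15/102/117 15/120/147 16/94/157 16/91/159
22/31/180 23/30/172 22/30/164 22/32/152 21/31/138 18/39/118 16/93/112 16/103/121 15/120/145 15/112/146 16/96/149
23/30/172 21/31/164 23/30/154 23/29/140 22/32/121 17/85/114 17/102/123 16/110/130 15/120/147 15/120/144 16/93/161
24/30/164 23/30/155 23/31/141 20/31/124 15/78/117 16/102/113 15/101/119 15/118/143 15/120/147 14/119/143 16/105/146
23/30/155 21/30/143 22/30/127 15/74/124 15/118/145 15/118/141 15/120/142 15/121/148 15/121/148 15/121/143 15/110/149
22/32/145 21/32/129 16/53/116 15/117/139 15/118/145 15/120/145 15/122/144 15/120/147 15/122/149 15/121/145 15/113/138
```

The mill's foot shows at about (338,347) in scene, next to the predicted (339,344), and over the trivet centre. I'll lower it gently.

In the tool's units: -3.8 cm / 100 = -0.038, -3.6 cm / 100 = -0.036.

Request:
servo_tool(
  moves=[
    [0, 0, -0.015, 0],
    [0, 0, -0.03, 0],
    [0, 0, -0.036, 0],
    [0, 0, -0.038, 0],
    [0, 0, -0.038, 0],
    [0, 0, -0.038, 0],
  ],
)

```text
time: 15.02
ee_pos: [0.4729, -0.2998, 0.0971]
tcp_rot: [-179.7, 27.0, 179.1]
wrist_force: [0.9, -0.9, -1.9]
opening: 0.0392
grasp_force: 40.9
```

In the tool's units: -0.2 cm / 100 = -0.002, -0.1 cm / 100 = -0.001.

Request:
servo_tool(
  moves=[
    [0, 0, -0.001, 0],
    [0, 0, -0.002, 0],
    [0, 0, -0.002, 0],
    [0, 0, -0.002, 0],
  ],
)

```text
time: 15.35
ee_pos: [0.4725, -0.2995, 0.0941]
tcp_rot: [-179.7, 26.9, 179.1]
wrist_force: [0.6, 0.2, -1.8]
opening: 0.039
grasp_force: 40.9
```

In the tool's units: -0.2 cm / 100 = -0.002, -0.1 cm / 100 = -0.001.

Request:
servo_tool(
  moves=[
    [0, 0, -0.001, 0],
    [0, 0, -0.002, 0],
    [0, 0, -0.002, 0],
    [0, 0, -0.002, 0],
  ],
)

```text
time: 15.68
ee_pos: [0.4724, -0.2994, 0.0918]
tcp_rot: [-179.8, 26.9, 179.1]
wrist_force: [0.6, 0.3, -2.1]
opening: 0.0391
grasp_force: 40.9
```

In the tool's units: -0.15 cm / 100 = -0.0015, -0.1 cm / 100 = -0.001.

Request:
servo_tool(
  moves=[
    [0, 0, -0.0005, 0],
    [0, 0, -0.001, 0],
    [0, 0, -0.0015, 0],
    [0, 0, -0.0015, 0],
  ],
)

```text
time: 16.02
ee_pos: [0.4725, -0.2994, 0.0903]
tcp_rot: [-179.8, 26.9, 179.1]
wrist_force: [0.0, 0.4, -2.1]
opening: 0.039
grasp_force: 40.9
```

In the tool's units: -0.1 cm / 100 = -0.001, -0.05 cm / 100 = -0.0005.

Request:
servo_tool(
  moves=[
    [0, 0, -0.0005, 0],
    [0, 0, -0.001, 0],
    [0, 0, -0.001, 0],
  ],
)

```text
time: 16.27
ee_pos: [0.4729, -0.2996, 0.0902]
tcp_rot: [-179.7, 27.0, 179.1]
wrist_force: [-0.2, 1.7, 3.6]
opening: 0.039
grasp_force: 41.4
```

In the tool's units: -0.1 cm / 100 = -0.001, -0.05 cm / 100 = -0.0005.

Request:
servo_tool(
  moves=[
    [0, 0, -0.0005, 0],
    [0, 0, -0.001, 0],
    [0, 0, -0.001, 0],
  ],
)

```text
time: 16.52
ee_pos: [0.4734, -0.2996, 0.0902]
tcp_rot: [-179.7, 27.1, 179.1]
wrist_force: [-1.3, 3.1, 8.7]
opening: 0.0391
grasp_force: 41.9
```

In the tool's units: 0.1 cm / 100 = 0.001.

Request:
servo_tool(
  moves=[
    [0, 0, 0.001, 0],
    [0, 0, 0.001, 0],
  ],
)

```text
time: 16.68
ee_pos: [0.4728, -0.2995, 0.0901]
tcp_rot: [-179.7, 27.0, 179.1]
wrist_force: [-0.7, 2.1, 5.8]
opening: 0.0388
grasp_force: 41.6
```

Request:
servo_tool(
  moves=[
    [0, 0, 0, 0],
    [0, 0, 0, 0],
    [0, 0, 0, 0],
    [0, 0, 0, 0],
    [0, 0, 0, 0],
    [0, 0, 0, 0],
    [0, 0, 0, 0],
    [0, 0, 0, 0],
  ],
  claw=0,
)

```text
time: 17.35
ee_pos: [0.4725, -0.2995, 0.0894]
tcp_rot: [-179.8, 26.9, 179.1]
wrist_force: [-0.4, 0.3, 0.3]
opening: 0.0854
grasp_force: 0.0
```

In the tool's units: 24 cm / 100 = 0.24, 22 cm / 100 = 0.22.

Request:
servo_tool(
  moves=[
    [-0.004, 0, 0.008, 0],
    [-0.012, 0, 0.024, 0],
    [-0.023, 0, 0.046, 0],
    [-0.039, 0, 0.078, 0],
    [-0.055, 0, 0.11, 0],
    [-0.07, 0, 0.14, 0],
    [-0.09, 0, 0.18, 0],
    [-0.1, 0, 0.22, 0],
    [-0.1, 0, 0.24, 0],
  ],
)

```text
time: 18.1
ee_pos: [0.3709, -0.2994, 0.3352]
tcp_rot: [-179.5, 27.1, 179.1]
wrist_force: [0.2, 0.3, 0.0]
opening: 0.0852
grasp_force: 0.0
```

```bash
python3 - <<'E'
from h import *
np.set_printoptions(precision=4,suppress=True)
o=get_obs();print(o["ee_pos"],o["tcp_rot"],o["wrist_force"],o["time"],o["opening"],o["q"])
for n in C:
    im=camera(n);cv2.imwrite(f"pics/p_{n}.png",cv2.cvtColor(im,cv2.COLOR_RGB2BGR))
    for nm,P in (("foot",(.4667,-.2996,.012)),("top",(.4667,-.2996,.123)),("trivet",(.466,-.301,.012))):print(n,nm,proj(n,P)[0].round(1))
    h=cv2.cvtColor(im,cv2.COLOR_RGB2HSV).astype(int);u=proj(n,(.4667,-.2996,.012))[0].astype(int)
    for y in range(u[1]-36,u[1]+33,3):print(y,"".join("M" if h[y,x,0]>=15 and h[y,x,1]<118 and h[y,x,2]<185 else "#" if h[y,x,1]>=118 else "." for x in range(u[0]-40,u[0]+41,2)))
E
```

```text
[ 0.3709 -0.2994  0.3352] [-179.4748   27.1308  179.1325] [0.2105 0.2613 0.0215] 18.1 0.08524388371012655 [-50.735  -21.6673  -5.9761  87.0083  20.0434 -46.4105]
scene foot [337.5 350. ]
scene top [342.5 333.3]
scene trivet [337.6 350.5]
313 MMMMMMMMMM.............M........M..M.....
316 MMMMMMM..MMM.............................
319 MMM.MMMMMM.MM............................
322 MMMMMMMM..MM.........................M...
325 MMMMMMMMMMMMMMMMM######...........M..MMMM
328 ..M.MMMMMM..MMM.M##########M..........MMM
331 ...M.MMMMMMMMMMMMMM#MMMM#####M..........M
334 .....MMMMMMMMMMMMMMMM...M######.....MMM.M
337 ......MMMMMMMM.MM.M.....MM######......MM.
340 .......MMMMMMMMMMMM.......#######M....MMM
343 .......M.MMMMMMMMMMM.....M########......M
346 .......###.MMMMMMMMMMMMMM##########.....M
349 .......######.##MMMMMMMMM##########......
352 .......#########MMMMMMMMM##########......
355 .......#########MMMMMMMMM##########......
358 .......M##########MMMMM############......
361 ........###########################......
364 .........#########################.......
367 ..........####################
[... 623 characters left out ...]
MMMMMMMMMM
255 ....MMMMMMMMMMMMMMMMMMMMMMMMMMMMMMMMMMMMM
258 ..MMMMMMMMMMMMMMMMMMMMMMMMM##MMMMMMMMMMMM
261 MMMMMMMMMMMMMMMMMMMMMMMMMM####MMMMMMMMMMM
264 MMMMMMMMMMMMMMMMMMMMMMMMM######MMMMMMMMMM
267 MMMMMMMMMMMMMMMMMMMMMMMMM######MMMMMMMMMM
270 MMMMMMMMMMMMMM.##MMMMMMMM######MMMMMMMMMM
273 MMMMMMMMMMMMM#####MMMMMM########MMMMMMMMM
276 MMMMMMMMMMMM###################MMMMMMMMMM
279 MMMMMMMMMMMMM##################MMMMMMMMMM
282 MMMMMMM.....MMM##############MMMMMMMMMMMM
285 MMMMMM........MMM##########MMMMMMMMMMMMMM
288 MMMMMMMMMMM.....MMMMMMMMMMMMMMMMMMMMMMMMM
291 M...........MMMMMMMMMMMMMMM.........MMMMM
294 MMMMMMMMMMMMMM..MMMMMMMMMMMMMMMMMMMMMMMMM
297 MMMMMMMMMMMMMMMMMMMMM..........MMMMMMMMMM
```

The mill stands upright at the trivet's centre, with its foot at about (338,351) in scene. Now to shut the door.

In the tool's units: 44.5 cm / 100 = 0.445, 11.4 cm / 100 = 0.114.

Request:
servo_tool(
  moves=[
    [0, 0.04, 0, 0],
    [0.01, 0.08, 0, 0],
    [0.02, 0.12, 0, 0],
    [0.03, 0.16, 0, 0],
    [0.04, 0.2, 0, 0],
    [0.05, 0.24, 0, 0],
    [0.06, 0.28, 0, 0],
    [0.07, 0.32, 0, 0],
    [0.08, 0.36, 0, 0],
    [0.09, 0.4, 0, 0],
    [0.105, 0.43, -0.02, 0],
    [0.114, 0.445, -0.035, 0],
    [0.114, 0.445, -0.035, 0],
    [0.114, 0.445, -0.035, 0],
    [0.114, 0.445, -0.035, 0],
  ],
  claw=1,
)

```text
time: 19.45
ee_pos: [0.4861, 0.1451, 0.2948]
tcp_rot: [-179.7, 26.9, 179.1]
wrist_force: [0.7, 0.0, 0.5]
opening: -0.0001
grasp_force: 0.0
```

In the tool's units: -12.9 cm / 100 = -0.129, 5.9 cm / 100 = 0.059.

Request:
servo_tool(
  moves=[
    [0.015, 0, -0.033, 0],
    [0.03, 0, -0.066, 0],
    [0.045, 0, -0.099, 0],
    [0.055, 0, -0.12, 0],
    [0.059, 0, -0.129, 0],
    [0.059, 0, -0.129, 0],
    [0.059, 0, -0.129, 0],
  ],
)

```text
time: 20.03
ee_pos: [0.5457, 0.1448, 0.1672]
tcp_rot: [-179.8, 27.0, 179.0]
wrist_force: [0.1, 0.4, -0.1]
opening: -0.0002
grasp_force: 0.0
```

In the tool's units: 17.5 cm / 100 = 0.175, 17 cm / 100 = 0.17.

Request:
servo_tool(
  moves=[
    [0, 0.01, 0, 0],
    [0, 0.02, 0, 0],
    [0, 0.04, 0, 0],
    [0, 0.06, 0, 0],
    [0.001, 0.08, 0, 0],
    [0.001, 0.1, 0, 0],
    [0.001, 0.12, 0, 0],
    [0.002, 0.14, 0, 0],
    [0.002, 0.16, 0, 0],
    [0.002, 0.17, 0, 0],
    [0.002, 0.175, 0, 0],
    [0.002, 0.175, 0, 0],
  ],
)

```text
time: 21.03
ee_pos: [0.5472, 0.322, 0.166]
tcp_rot: [-179.8, 26.9, 179.1]
wrist_force: [0.1, 0.3, -0.3]
opening: -0.0001
grasp_force: 0.0
```

In the tool's units: 0.9 cm / 100 = 0.009, 0.6 cm / 100 = 0.006.

Request:
servo_tool(
  moves=[
    [0, 0.003, 0, 0],
    [0, 0.006, 0, 0],
    [0, 0.009, 0, 0],
    [0, 0.009, 0, 0],
  ],
)

```text
time: 21.37
ee_pos: [0.5475, 0.3294, 0.1654]
tcp_rot: [-179.8, 26.9, 179.0]
wrist_force: [-0.9, -1.4, 0.5]
opening: -0.0001
grasp_force: 0.8
```

In the tool's units: 0.4 cm / 100 = 0.004, 0.2 cm / 100 = 0.002.

Request:
servo_tool(
  moves=[
    [0, 0.002, 0, 0],
    [0, 0.004, 0, 0],
    [0, 0.004, 0, 0],
    [0, 0.004, 0, 0],
  ],
)

```text
time: 21.7
ee_pos: [0.5475, 0.3309, 0.1654]
tcp_rot: [-179.5, 26.9, 179.0]
wrist_force: [-4.2, -16.2, 5.2]
opening: -0.0002
grasp_force: 7.8
```

The door is at its shut stop, at 16 N. I'll retreat and check against the first picture.

In the tool's units: -30 cm / 100 = -0.3, -1.5 cm / 100 = -0.015.

Request:
servo_tool(
  moves=[
    [0, -0.01, 0, 0],
    [0, -0.02, 0, 0],
    [-0.015, -0.02, 0.03, 0],
    [-0.03, -0.02, 0.06, 0],
    [-0.05, -0.02, 0.1, 0],
    [-0.07, 0, 0.14, 0],
    [-0.09, 0.03, 0.17, 0],
    [-0.12, 0.05, 0.18, 0],
    [-0.15, 0.08, 0.18, 0],
    [-0.18, 0.11, 0.18, 0],
    [-0.21, 0.14, 0.18, 0],
    [-0.24, 0.16, 0.18, 0],
    [-0.27, 0.17, 0.18, 0],
    [-0.3, 0.18, 0.18, 0],
    [-0.3, 0.18, 0.18, 0],
    [-0.3, 0.18, 0.18, 0],
  ],
)

```text
time: 23.03
ee_pos: [0.2463, 0.5143, 0.3451]
tcp_rot: [-179.7, 26.9, 179.2]
wrist_force: [-0.0, 0.3, 0.1]
opening: -0.0
grasp_force: 0.0
```

```bash
python3 - <<'E'
from h import *
o=get_obs();print(o["ee_pos"],o["wrist_force"],o["time"])
a=cv2.imread("pics/scene0.png");b=cv2.cvtColor(camera("scene"),cv2.COLOR_RGB2BGR);cv2.imwrite("pics/f.png",b)
d=cv2.GaussianBlur(cv2.absdiff(a,b),(5,5),0).max(axis=2)>22
_,l,st,c=cv2.connectedComponentsWithStats(d.astype(np.uint8))
for s in st[1:]:
    if s[4]>8:print(s)
E
```

```text
[0.24625537 0.51433798 0.34507101] [-0.04040031  0.32532732  0.07163792] 23.0333
[    0     0   122   221 12397]
[69 45  9  7 39]
[83 55  4  4 11]
[260 155   8   8  38]
[258 163  16  23 275]
[  0 221  24  13 210]
[ 49 222  34  14 199]
[   0  234   70   84 1180]
[125 287  23  12 129]
[152 303   3   8  11]
[137 308  17  37 264]
[120 318  11  30 109]
[   0  320   94   58 1843]
[333 331  15  15 143]
[327 341  20  20 264]
[132 342   6   4  19]
[ 72 348   6   5  15]
```

The only changes outside the arm are the mill's old spot (258–274, 155–186) and its new place on the trivet (327–348, 331–361). The doors, egg cup, jars, garlic and mug match the first picture.

```bash
python3 -c "
from workcell import *
print(job_done())"
```

```text
the job is handed in; nothing more can be done
None
```

The mill is standing upright at the centre of the cork trivet, the left door was opened to its stop and then fully shut again, nothing else moved between the first and last scene pictures, and I handed the job in at about 23 s.

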